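Gauge the opening of a slanted cassette holder

TASK

Find the opening of the slanted cassette holder with the three gauges from the grey rack: try them in the opening from the thinnest (blue handle) up, lowering each tongue fully to the bottom along the slant, and finish with the thickest gauge that goes fully in standing in the opening, let go. Every other gauge must end upright in the rack, handle resting on its rails; do not disturb the blue-capped jar and the timer.

Things in the scene. Friction and masses are not known exactly. Their poses are not given: they have to be found in the camera images.
- slot: opening of the white-footed holder, fixed in a run. Origin: middle of its floor, at the foot of the front wall. z: up the opening, leaning 30 deg from vertical to the front; x: square to the walls, from front wall to jaw; y: along the wall. Pale grey front wall: inner face at x = 0, 10 mm thick, 80 mm wide (y), 70 mm high (z), open at both y ends. A gauge goes in with its own z and x along these; let go, it leans on the front wall
- jaw (a joint): setting of the blue jaw, the opening's other wall: parallel to the front wall, 80 mm wide (y), 44 mm high (slot z); rigid in use (stiff friction, 200 N). Larger is wider; the scale has its own zero, so find the opening by trying: 14 to 23 mm in different runs, the same all along. The thin and medium gauges always go in, the thick one in some runs. Knob for looks only
- rack: grey rack, 75 x 262 x 85 mm, fixed in a run; origin under its centre on the worktop, z up, y along it. Two rails along y, tops 85 mm up, stand 20 mm apart (x -10 to +10 mm). Three equal places at y = -85, 0, +85 mm, each 20 x 56 mm (x, y) clear. A gauge hangs with its handle's underside on the rails, thickness along rack x, nose 5 mm above the worktop. Any gauge fits any place; starts differ
- gauge_thin_handle (a point): middle of the handle of the thin gauge: blue plastic block, 28 x 60 x 45 mm (x, y, z), one black dot on its top. Under it a steel tongue 8 mm thick (x), 50 mm wide (y), 80 mm long, with a full-round nose whose end lies 102.5 mm below this point. z points from nose to handle. About 0.15 kg
- gauge_medium_handle (a point): middle of the handle of the medium gauge: yellow plastic block, 28 x 60 x 45 mm (x, y, z), two black dots on its top. Under it a steel tongue 13 mm thick (x), 50 mm wide (y), 80 mm long, with a full-round nose whose end lies 102.5 mm below this point. z points from nose to handle. About 0.15 kg
- gauge_thick_handle (a point): middle of the handle of the thick gauge: red plastic block, 28 x 60 x 45 mm (x, y, z), three black dots on its top. Under it a steel tongue 18 mm thick (x), 50 mm wide (y), 80 mm long, with a full-round nose whose end lies 102.5 mm below this point. z points from nose to handle. About 0.15 kg
- gauge_thin_tip (a point): middle of the lower (nose) end of the tongue of the thin gauge, on the gauge's axis; same axes as the handle point
- gauge_medium_tip (a point): middle of the lower (nose) end of the tongue of the medium gauge, on the gauge's axis; same axes as the handle point
- gauge_thick_tip (a point): middle of the lower (nose) end of the tongue of the thick gauge, on the gauge's axis; same axes as the handle point
- gauge_thin: the whole thin gauge; its origin is the nose end of the tongue (see gauge_thin_tip)
- gauge_medium: the whole medium gauge; its origin is the nose end of the tongue (see gauge_medium_tip)
- gauge_thick: the whole thick gauge; its origin is the nose end of the tongue (see gauge_thick_tip)
- jar_blue: white specimen jar with a grey-blue cap, 61 mm across, 76 mm high, loose bystander; origin under its centre
- timer: white kitchen-type timer, 68 x 64 x 20 mm, loose bystander; origin under its centre
Mind the look-alikes: they are no part of the job. What is shaped like the gauge_medium but pink or purple is not meant. Leave any pink look-alike of the gauge_thin alone.

How it is judged:
By the outcome, as a careful person would: the job done as asked, in the order asked, and still so for the second after the job is handed in, with the robot touching nothing.
It also fails if it takes over 72 s, if anything falls off the work surface, if the arm or the gripper's body presses on something with over 40 N, if the wrist force passes 120 N, or if a joint passes its speed limit or range.

ROBOT

A 6-joint arm with a two-finger parallel gripper is mounted at the origin on a cart in front of the work surface, level with it; the furniture and walls round the work are solid. World frame = base frame: x ahead of the robot, y to its left, z up, the work surface at z = 0. Lengths are in m, angles in rad, forces in N, time in s.
With the tool pointing down it reaches from about 0.375 to 0.9 m from the base axis. Payload 3.1 kg.
Tool frame: the origin (TCP) lies midway between the tips of the shut fingers; the grasp point (between the pads) lies 19 mm behind it (r.grip_depth is the distance from the TCP to the grasp point, in m); z points along the fingers, y is the line along which they close (so a half turn about z gives the same grasp; the last joint's range is limited). The gripper opens to 87 mm and grips with 3 to 60 N. Pads are 19 mm wide; open, the fingers measure 117 mm over their backs; the gripper's body (75 mm by 190 mm) begins 51 mm behind the grasp point.
Start: joints at [0.99, 0.527, 1.433, -0, 1.181, -0.178], TCP at [0.245, 0.575, 0.223] pointing down, gripper open.
Joint ranges: [-3.08, 3.08], [-0.75, 2.2], [0.22, 2.44], [-1.43, 4.57], [0, 2.65], [-2.85, 2.85]. Speed limits (rad/s): [2.79, 2.79, 3.14, 3.14, 3.14, 3.14].

INTERFACE

Orientations are given as a rotation vector (axis times angle).
In Python, from rig import r, hand, solver, vision gives the robot as it stands. Calls block until the motion is done:
- r.movep(position, orientation): joint-space move of the TCP to a pose.
- r.servo_line(position, vel=0.15, rot=None, until_force=None): straight line of the TCP; rot=None keeps the orientation; vel is the mean speed in m/s. With until_force (N) it stops when the force on the tool has changed by that much, and returns True; else False.
- r.set_joints(angles): joint-space move.
- hand.release() and hand.grab(f_grip=None): open the fingers fully, or close them until they stop; f_grip is the grip in N (None keeps the last).
- r.wait(seconds).
- solver.ik(position, orientation): joint angles nearest the present ones, or None.
- vision.grab_frame(name): name is "side" or "top"; returns a dict with "frame" (384x512x3 uint8, blue, green, red), "fx", "fy", "cx", "cy" (pixels), "pose" (4x4, takes a point from camera to world coordinates). Camera axes: x right, y down, z forward; pixel columns grow to the right and rows downward; lengths in m; the calibration is good to about 2 mm. A picture is of the moment at which its call begins. There is no depth.
A pose or a line that the arm cannot do raises r.Unreachable and nothing moves.
- r.sign_off(): hands the job in; it is judged then, once.
Readings, each from a call of its own:
- r.get_time(): time.
- r.get_joints(): joint angles.
- r.get_qd(): joint speeds.
- r.get_joint_efforts(): joint torques, N m.
- r.get_eef_pos(): TCP position.
- r.get_tool_rot(): TCP orientation.
- r.get_ft_force(): force on the tool from outside, world axes, zero at the start.
- r.get_ft_torque(): the same for the moment, N m.
- r.get_gripper_width(): opening from 0.0 (shut) to 1.0 (fully open).
- r.get_finger_force(): force on a finger pad.
Only numpy, scipy, OpenCV 4.12 (cv2) and the standard library are available. Lean on these libraries where they do the work, as an engineer would, in place of code of your own. Each camera call takes 0.05 s, during which the arm holds its last target. There are 200 camera calls.

## Working session

There is one attempt and no reset: what is moved stays moved. The work goes in short steps, each a Python script; the robot and the scene stay as the last script left them, time stands still between calls to the robot, and variables do not carry over. Pictures are saved under pics/ and viewed, at most 10 in all, crops included, and the job is handed in when it is done.

```bash
mkdir -p pics; ls; python3 - <<'E'
from rig import r, hand, solver, vision
import cv2, numpy as np, pickle
d={}
for n in ("side","top"):
    f=vision.grab_frame(n); d[n]=f
    cv2.imwrite(f"pics/{n}0.png",cv2.resize(f["frame"],(800,600),interpolation=cv2.INTER_CUBIC))
    print(n,f["fx"],f["fy"],f["cx"],f["cy"]); print(np.round(f["pose"],4))
pickle.dump(d,open("f0.pkl","wb"))
print(r.get_time(), r.get_tool_rot(), r.grip_depth)
E
```

```text
pics
side 454.51487701381274 454.51487701381274 257.8419474688063 190.48270049779768
[[ 0.9873 -0.1034  0.1209  0.3511]
 [-0.1581 -0.5546  0.817  -0.8771]
 [-0.0174 -0.8257 -0.5639  0.7555]
 [ 0.      0.      0.      1.    ]]
top 407.2878584571239 407.2878584571239 254.82011195790443 195.3950742396791
[[-0.0085 -0.9967  0.0805  0.433 ]
 [-0.9998  0.01    0.0182  0.1204]
 [-0.019  -0.0804 -0.9966  1.1408]
 [ 0.      0.      0.      1.    ]]
0.1 [-6.28287805e-01 -3.07739928e+00  2.82361562e-03] 0.0187
```

View pics/side0.png

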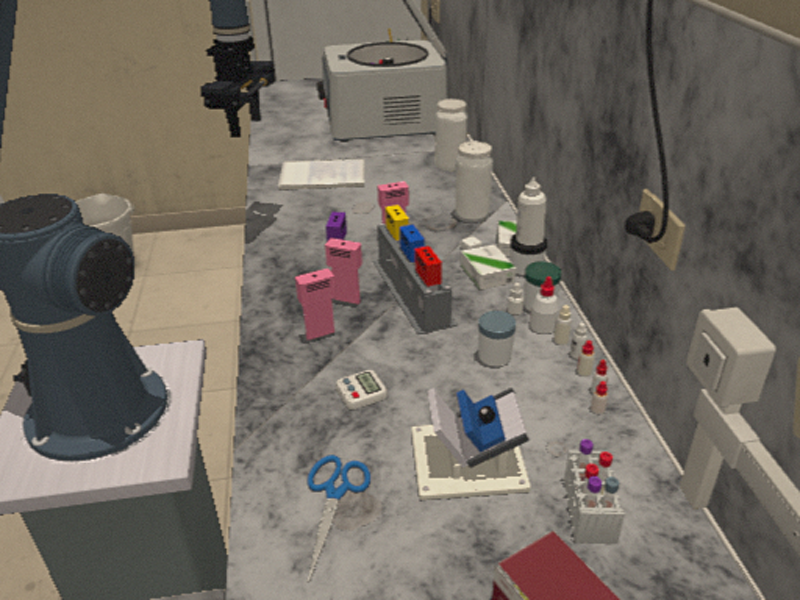

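View pics/top0.png

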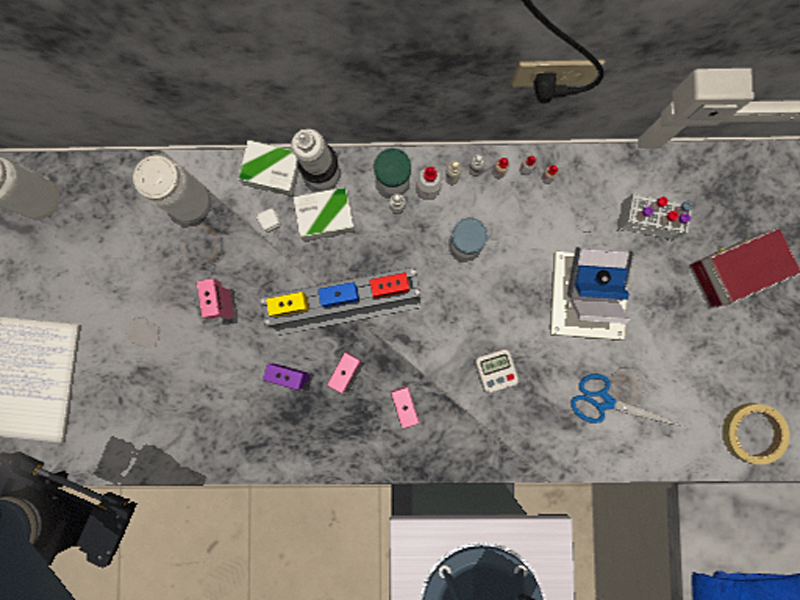

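Rack at top pixels (800-scale) about (265–415, 270–330), holding yellow (287,303), blue (338,293) and red (390,284). The holder is at about (590,295), the jar at (469,237) and the timer at (497,370). Look-alikes: three pink, at (208,298), (343,372) and (404,407), and one purple at (286,376). They are off the rack, so they are not meant. Next is an enlarged crop to confirm this and get the holder geometry.

```bash
python3 - <<'E'
import cv2,pickle,numpy as np
d=pickle.load(open("f0.pkl","rb"))
def c(n,x,y,w,h): return cv2.resize(d[n]["frame"][y:y+h,x:x+w],(400,300),interpolation=cv2.INTER_CUBIC)
m=np.vstack([np.hstack([c("top",162,160,112,84),c("top",342,150,80,60+8)[:,:]]),np.hstack([c("side",232,125,100,75+10),c("side",260,240,90,80)])])
cv2.imwrite("pics/crop1.png",m)
E
```

```text
(no output)
```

View pics/crop1.png

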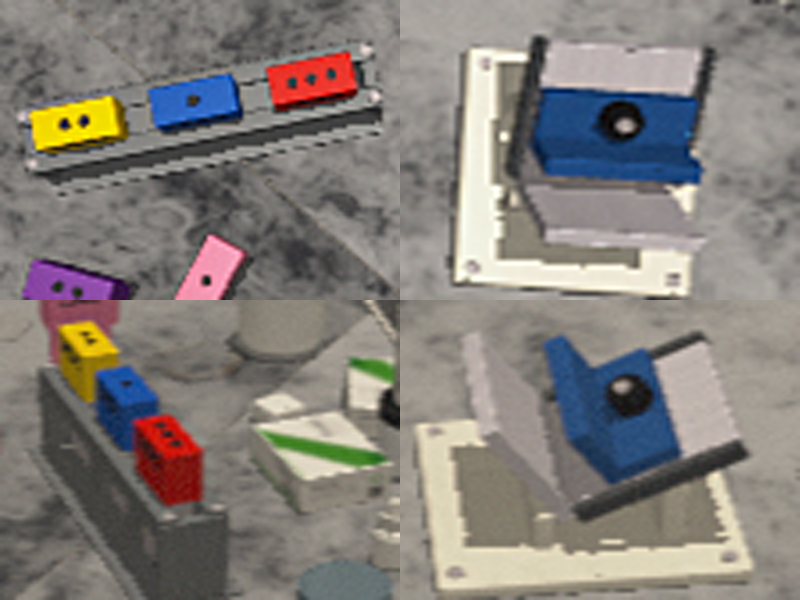

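The crop confirms it. The real gauges sit in the rack: yellow with two dots, blue with one, red with three. In the holder, the grey front wall is on the robot side, leaning towards the robot, with the blue jaw behind it. Next I fit the rack pose and enlarge the holder for corner picking.

```bash
cat > geo.py <<'E'
import numpy as np, cv2
from scipy.spatial.transform import Rotation as R
def proj(f,P):
    T=np.linalg.inv(f["pose"]); p=np.atleast_2d(P)@T[:3,:3].T+T[:3,3]
    return np.c_[f["fx"]*p[:,0]/p[:,2]+f["cx"], f["fy"]*p[:,1]/p[:,2]+f["cy"]]
def mask(f,c):
    h,s,v=cv2.split(cv2.cvtColor(f["frame"],cv2.COLOR_BGR2HSV))
    lo,hi={"blue":(105,122),"yellow":(22,34),"red":(175,185)}[c]
    h=h.astype(int); h=np.where(h<6,h+180,h) if c=="red" else h
    return ((h>=lo)&(h<=hi)&(s>150)&(v>50)).astype(np.uint8)
E
python3 - <<'E'
from geo import *; import pickle
from scipy.optimize import least_squares
d=pickle.load(open("f0.pkl","rb"))
cen={}
for n,roi in (("top",(160,165,110,50)),("side",(240,125,50,60))):
    for c in ("yellow","blue","red"):
        m=mask(d[n],c); z=np.zeros_like(m); x,y,w,h=roi; z[y:y+h,x:x+w]=m[y:y+h,x:x+w]
        k,l,st,ce=cv2.connectedComponentsWithStats(z); i=1+np.argmax(st[1:,4])
        yy,xx=np.nonzero(l==i)
        fill=cv2.drawContours(np.zeros_like(m),cv2.findContours((l==i).astype(np.uint8),0,2)[0],-1,1,-1)
        M=cv2.moments(fill,True); cen[n,c]=(np.array([M["m10"]/M["m00"],M["m01"]/M["m00"]]),M["m00"]); print(n,c,cen[n,c],st[i])
C=np.array([[a,b,e] for a in(-.014,.014) for b in(-.03,.03) for e in(-.0225,.0225)])
def pred(p,n,c):
    k={"yellow":1,"blue":0,"red":-1}[c]
    Q=R.from_euler("z",p[2]).as_matrix()
    P=(C+[0,.085*k,.1075])@Q.T+[p[0],p[1],0]
    h=cv2.convexHull(proj(d[n],P).astype(np.float32)); M=cv2.moments(h)
    return np.array([M["m10"]/M["m00"],M["m01"]/M["m00"]]),M["m00"]
for keys in ([k for k in cen if k[0]=="top"],[k for k in cen if k[0]=="side"],list(cen)):
    s=least_squares(lambda p:np.concatenate([pred(p,*k)[0]-cen[k][0] for k in keys]),[.5,.3,.1],loss="soft_l1")
    print(s.x,np.round(s.fun,2))
print([(k,pred(s.x,*k)[1],cen[k][1]) for k in cen])
t=cv2.resize(d["top"]["frame"][155:219,350:407],None,fx=7,fy=7,interpolation=cv2.INTER_CUBIC)
s_=cv2.resize(d["side"]["frame"][243:323,262:342],None,fx=5,fy=5,interpolation=cv2.INTER_CUBIC)
o=np.zeros((448,800,3),np.uint8); o[:t.shape[0],:t.shape[1]]=t; o[:400,400:800]=s_
cv2.imwrite("pics/hold.png",o)
E
```

```text
top yellow (array([183.78703704, 194.49382716]), 324.0) [170 187  28  16 306]
top blue (array([216.36524823, 188.07446809]), 282.0) [204 181  26  16 272]
top red (array([249.05338078, 182.18149466]), 281.0) [237 175  25  16 261]
side yellow (array([252.925, 140.79 ]), 200.0) [247 132  15  22 199]
side blue (array([262.54187192, 153.67980296]), 203.0) [257 144  14  23 198]
side red (array([273.72981366, 169.74534161]), 322.0) [266 158  17  25 313]
[0.53398601 0.23629005 0.11163636] [-0.29 -1.6   0.15  0.78  0.61  2.62]
[0.53055592 0.2393746  0.06469508] [ 2.71  0.22 -0.42  0.99 -4.4   0.1 ]
[0.53326222 0.23761955 0.11499046] [-0.8  -1.2  -0.37  1.07  0.07  2.8   2.32  0.59  0.62  1.19 -1.77  0.1 ]
[(('top', 'yellow'), 336.01929490314797, 324.0), (('top', 'blue'), 320.9403305462329, 282.0), (('top', 'red'), 307.66696954111103, 281.0), (('side', 'yellow'), 275.64810499479063, 200.0), (('side', 'blue'), 311.03299130522646, 203.0), (('side', 'red'), 353.47741256305017, 322.0)]
```

View pics/hold.png

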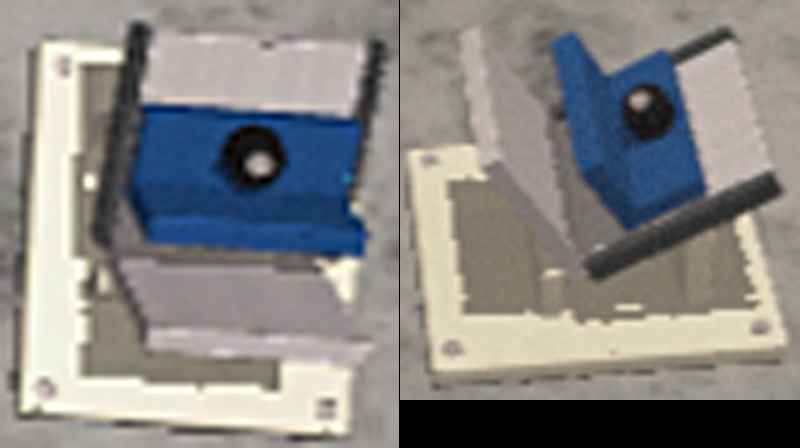

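```bash
python3 - <<'E'
from geo import *; import pickle
from scipy.optimize import least_squares
d=pickle.load(open("f0.pkl","rb"))
C=np.array([[a,b,e] for a in(-.014,.014) for b in(-.03,.03) for e in(-.0225,.0225)])
obs={("top","yellow"):(183.79,194.49),("top","blue"):(216.37,188.07),("top","red"):(249.05,182.18),("side","yellow"):(252.9,140.8),("side","blue"):(262.5,153.7),("side","red"):(273.73,169.75)}
def pred(p,n,c):
    k={"yellow":1,"blue":0,"red":-1}[c]
    P=(C+[0,.085*k,.1075])@R.from_euler("z",p[2]).as_matrix().T+[p[0],p[1],0]
    M=cv2.moments(cv2.convexHull(proj(d[n],P).astype(np.float32))); return np.array([M["m10"],M["m01"]])/M["m00"]
for w in ("top","side",""):
    ks=[k for k in obs if w in k[0]]
    s=least_squares(lambda p:np.concatenate([pred(p,*k)-obs[k] for k in ks]),[.5,.3,.1],diff_step=1e-3)
    print("rack",s.x,np.round(s.fun,2))
# holder
W={"tI+":[0,.04,.07],"tI-":[0,-.04,.07],"tO+":[-.01,.04,.07],"tO-":[-.01,-.04,.07],"bI+":[0,.04,0],"bI-":[0,-.04,0]}
top={"tI+":(145,328),"tI-":(358,343),"tO+":(148,352),"tO-":(368,360),"bI+":(112,262)}
side={"tI+":(482,28),"tO+":(460,35),"tI-":(494,164),"tO-":(482,166),"bI-":(582,274)}
px={("top",k):350+(np.array(v)+.5)/7-.5+[0,-195] for k,v in top.items()}
px|={("side",k):(np.array(v)+.5-[400,0])/5-.5+[262,243] for k,v in side.items()}
def SR(yaw): return (R.from_euler("z",yaw)*R.from_euler("y",-30,degrees=True)).as_matrix()
def res(p,ks): return np.concatenate([proj(d[k[0]],SR(p[3])@W[k[1]]+p[:3])[0]-px[k] for k in ks])
for w in ("top","side",""):
    ks=[k for k in px if w in k[0]]
    s=least_squares(res,[.55,-.1,.05,-.05],args=(ks,)); print("slot",s.x); print(dict(zip(ks,np.round(s.fun.reshape(-1,2),1).tolist())))
np.save("slot0.npy",s.x)
# overlay
o=np.zeros((448,800,3),np.uint8)
for n,(x,y,sc,ox,w,h) in {"top":(350,155,7,0,57,64),"side":(262,243,5,400,80,80)}.items():
    im=cv2.resize(d[n]["frame"][y:y+h,x:x+w],None,fx=sc,fy=sc,interpolation=cv2.INTER_CUBIC)
    for a,b in (("tI+","tI-"),("tO+","tO-"),("tI+","bI+"),("tI-","bI-"),("bI+","bI-")):
        q=[(((proj(d[n],SR(s.x[3])@W[k]+s.x[:3])[0]-[x,y]+.5)*sc)-.5).round().astype(int).tolist() for k in (a,b)]
        cv2.line(im,q[0],q[1],(0,255,0),1)
    o[:im.shape[0],ox:ox+im.shape[1]]=im
cv2.imwrite("pics/hold2.png",o)
E
```

```text
rack [0.53556051 0.23669536 0.17662066] [-0.15 -0.07 -0.02  0.19  0.17 -0.12]
rack [0.53244236 0.24085163 0.18470938] [ 0.04  0.41  0.2   0.63 -0.22 -0.89]
rack [0.53402123 0.23754441 0.17904543] [-0.48  0.62 -0.35  0.79 -0.18  0.41  0.87  0.85  0.94  1.14  0.42 -0.28]
slot [ 0.5329996  -0.20893082 -0.00153763 -0.04386669]
{('top', 'tI+'): [0.8, 0.6], ('top', 'tI-'): [0.8, -0.5], ('top', 'tO+'): [-0.2, 0.5], ('top', 'tO-'): [-1.3, 0.4], ('top', 'bI+'): [-0.1, -1.1]}
slot [ 0.52447933 -0.22198194  0.06338415 -0.12236872]
{('side', 'tI+'): [0.1, -0.5], ('side', 'tO+'): [0.3, 0.1], ('side', 'tI-'): [0.7, -0.1], ('side', 'tO-'): [-1.3, 1.5], ('side', 'bI-'): [0.2, -1.0]}
slot [ 0.52953127 -0.19814559  0.04050082 -0.09346992]
{('top', 'tI+'): [0.3, 0.1], ('top', 'tI-'): [1.5, 0.6], ('top', 'tO+'): [-0.9, 0.2], ('top', 'tO-'): [-0.8, 1.7], ('top', 'bI+'): [-0.1, -1.9], ('side', 'tI+'): [-0.3, 0.3], ('side', 'tO+'): [0.1, 0.9], ('side', 'tI-'): [1.3, -0.3], ('side', 'tO-'): [-0.6, 1.4], ('side', 'bI-'): [0.1, -2.3]}
```

View pics/hold2.png

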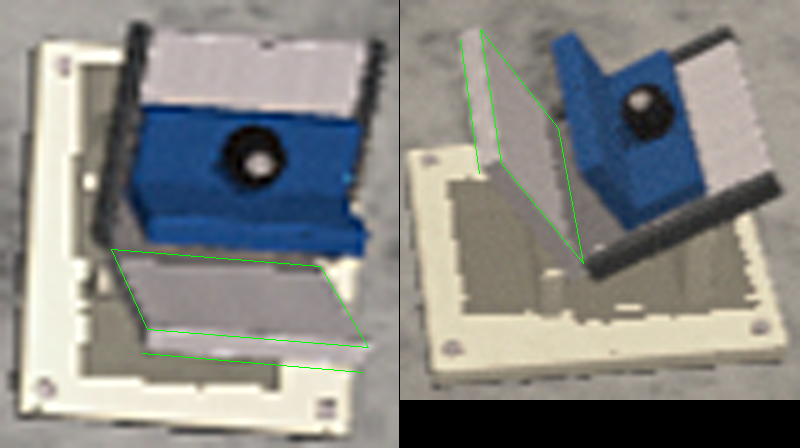

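```bash
cat > fit2.py <<'E'
from geo import *; import pickle
from scipy.optimize import least_squares
d=pickle.load(open("f0.pkl","rb"))
def W(k,g):
    return {"tI+":[0,.04,.07],"tI-":[0,-.04,.07],"tO+":[-.01,.04,.07],"tO-":[-.01,-.04,.07],"j+":[g,.04,.044],"j-":[g,-.04,.044]}[k]
def SR(yaw): return (R.from_euler("z",yaw)*R.from_euler("y",-30,degrees=True)).as_matrix()
top={"tI+":(145,328),"tI-":(358,343),"tO+":(148,352),"tO-":(368,360),"j+":(150,241),"j-":(366,257)}
side={"tI+":(482,28),"tO+":(460,35),"tI-":(494,164),"tO-":(478,158),"j+":(552,40),"j-":(580,160)}
px={("top",k):(np.array(v)+.5)/7-.5+[350,155] for k,v in top.items()}
px|={("side",k):(np.array(v)+.5-[400,0])/5-.5+[262,243] for k,v in side.items()}
def res(p,ks): return np.concatenate([proj(d[k[0]],SR(p[3])@W(k[1],p[4])+p[:3])[0]-px[k] for k in ks])
def tri(k):
    o=[];
    for n in("top","side"):
        f=d[n]; u,v=px[n,k]; q=f["pose"][:3,:3]@[(u-f["cx"])/f["fx"],(v-f["cy"])/f["fy"],1]; o.append((f["pose"][:3,3],q/np.linalg.norm(q)))
    A=[np.eye(3)-np.outer(q,q) for _,q in o]; return np.linalg.solve(sum(A),sum(a@c for a,(c,_) in zip(A,o)))
if __name__=="__main__":
    for k in top: print(k,tri(k))
    for yaw in (None,):
        ks=list(px); s=least_squares(res,[.53,-.2,.04,-.05,.018],args=(ks,),loss="soft_l1"); print("slot",s.x)
        for k,e in zip(ks,np.round(res(s.x,ks).reshape(-1,2),1)): print(k,e)
        np.save("slot0.npy",s.x)
E
python3 fit2.py
```

```text
tI+ [ 0.4989715 -0.1543329  0.10121  ]
tI- [ 0.49078699 -0.23184156  0.09788909]
tO+ [ 0.48972847 -0.15545322  0.09974012]
tO- [ 0.48409161 -0.23320857  0.10375505]
j+ [ 0.53017188 -0.15895272  0.09366305]
j- [ 0.52367674 -0.23600516  0.09822839]
slot [ 0.52956905 -0.19775056  0.04352448 -0.09022798  0.02278824]
('top', 'tI+') [0.5 0.1]
('top', 'tI-') [1.8 0.5]
('top', 'tO+') [-0.7  0.2]
('top', 'tO-') [-0.5  1.5]
('top', 'j+') [-0.6  0.1]
('top', 'j-') [-0.2  0.3]
('side', 'tI+') [-0.4 -0.9]
('side', 'tO+') [-0.  -0.3]
('side', 'tI-') [ 1.4 -1.5]
('side', 'tO-') [0.3 1.8]
('side', 'j+') [ 0.7 -0.3]
('side', 'j-') [0.3 2.3]
```

```bash
cat > job.py <<'E'
from rig import r, hand, solver, vision
import numpy as np, json, os
from scipy.spatial.transform import Rotation as R
RACK=np.array([.534,.2375,.179]); SLOT=np.array([.5297,-.1965,.043,-.086])
GZ=.1055            # grasp point above nose (3 mm above handle middle)
SG=1
def rackR(): return R.from_euler("z",RACK[2]).as_matrix()
def slotR(yaw): return (R.from_euler("z",yaw)*R.from_euler("y",-30,degrees=True)).as_matrix()
def tool(tip,G,gz=GZ):
    t=np.array(tip)+G[:,2]*(gz-r.grip_depth); y=SG*G[:,0]; z=-G[:,2]
    return t, R.from_matrix(np.c_[np.cross(y,z),y,z]).as_rotvec()
def rack(k,up=0.): # k=-1,0,1
    G=rackR(); return tool(np.array([RACK[0],RACK[1],.005+up])+G@[0,.085*k,0],G)
def slot(x,y,z,s=None):
    s=SLOT if s is None else s; G=slotR(s[3]); return tool(s[:3]+G@[x,y,z],G)
def inslot(s): # actual tip in slot coordinates
    t=np.array(r.get_eef_pos()); G=slotR(s[3]); return G.T@(t-s[:3])-[0,0,GZ-r.grip_depth]
E
python3 - <<'E'
import job; from job import *
for sg in (1,-1):
    job.SG=sg
    for p in (rack(1,.1),rack(0,0),rack(-1,.1),slot(.01,0,.1),slot(.01,0,0),slot(.01,.05,.06),slot(.01,-.05,.06)):
        q=solver.ik(*p); print(sg,None if q is None else np.round(q,2))
E
```

```text
1 [ 0.37  0.54  1.5  -0.    1.1   0.19]
1 [ 0.23  0.65  1.64 -0.    0.85  0.05]
1 [ 0.08  0.49  1.6  -0.    1.05 -0.1 ]
1 [-0.87  0.26  2.16  0.85  0.49 -1.5 ]
1 [-0.77  0.51  2.14  1.36  0.33 -1.97]
1 [-0.71  0.34  2.2   1.09  0.34 -1.63]
1 [-0.93  0.38  2.1   0.96  0.47 -1.67]
-1 None
-1 None
-1 None
-1 [-0.87  0.26  2.16  0.85  0.49  1.64]
-1 [-0.77  0.51  2.14  1.36  0.33  1.17]
-1 [-0.71  0.34  2.2   1.09  0.34  1.51]
-1 [-0.93  0.38  2.1   0.96  0.47  1.47]
```

```bash
python3 - <<'E'
from job import *
T=lambda s:print(s,round(r.get_time(),2),np.round(r.get_eef_pos(),4),np.round(r.get_ft_force(),1))
p=rack(0,.1); r.movep(*p); T("above")
r.servo_line(rack(0)[0],vel=.25); T("down")
hand.grab(25); T("grab"); print(r.get_gripper_width()*87, r.get_finger_force(), r.get_ft_torque())
r.servo_line(rack(0,.1)[0],vel=.25); T("up"); print(r.get_ft_torque())
r.movep(*slot(.010,0,.105)); T("pre")
import cv2
for n,(x,y,w,h) in {"side":(250,190,110,130),"top":(330,140,110,90)}.items():
    f=vision.grab_frame(n); cv2.imwrite(f"pics/{n}1.png",cv2.resize(f["frame"][y:y+h,x:x+w],None,fx=4.5,fy=4.5,interpolation=cv2.INTER_CUBIC))
T("end")
E
```

```text
above 1.73 [0.5335 0.2385 0.1919] [0.8 0.4 0.2]
down 2.28 [0.5342 0.2384 0.092 ] [0.1 0.1 0.7]
grab 3.27 [0.534  0.2375 0.0917] [0.3 0.4 0.1]
27.910000003004296 24.99565995298326 [-0.07052824 -0.00163686  0.00909853]
up 3.83 [0.5332 0.2373 0.1912] [-0.8 -0.5 -2.9]
[-0.05919849  0.07827019 -0.03760724]
pre 5.43 [ 0.4429 -0.1885  0.2137] [ 1.7 -0.6 -1.9]
end 5.53 [ 0.4432 -0.1884  0.2139] [-0.  -0.3 -1.2]
```

View pics/side1.png

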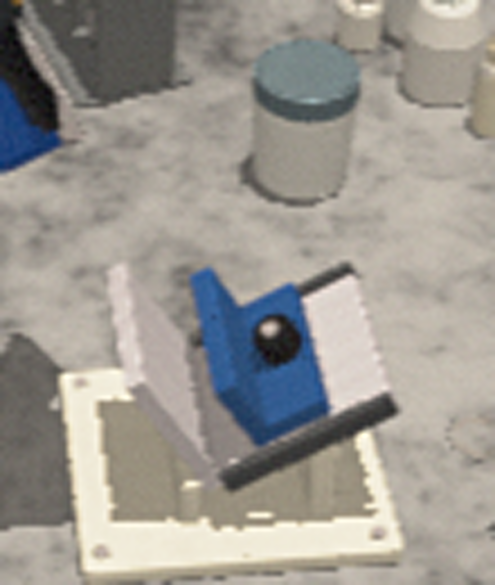

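The side crop shows the blue handle at about full-frame (250,215), which is left of the holder. I'll compare that with where the pose says it should be.

```bash
python3 - <<'E'
from job import *; import cv2; from geo import proj
f=vision.grab_frame("side"); cv2.imwrite("pics/side2.png",cv2.resize(f["frame"],(800,600)))
s=inslot(SLOT); print(s); G=slotR(SLOT[3])
for z in (0,.08,.1025): print(proj(f,SLOT[:3]+G@(s+[0,0,z])))
print(proj(f,np.array(r.get_eef_pos())))
E
```

```text
[0.01029804 0.00063051 0.10469623]
[[275.58894769 247.23751408]]
[[255.25342118 221.56028903]]
[[249.18846253 213.90219825]]
[[253.437265  219.2670683]]
```

View pics/side2.png

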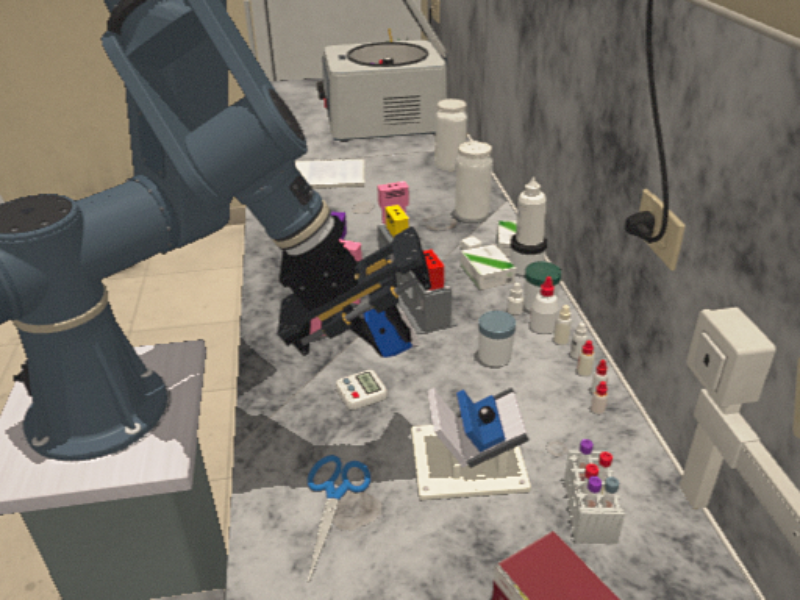

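```bash
python3 - <<'E'
from job import *; import cv2,pickle
f0=pickle.load(open("f0.pkl","rb")); 
o=[]
for n,(x,y,w,h,s) in {"side":(225,185,80,80,5),"top":(300,150,100,100,4)}.items():
    f=vision.grab_frame(n)["frame"]; o.append(cv2.resize(f[y:y+h,x:x+w],None,fx=s,fy=s,interpolation=cv2.INTER_CUBIC))
cv2.imwrite("pics/both3.png",np.hstack(o))
E
```

```text
(no output)
```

View pics/both3.png

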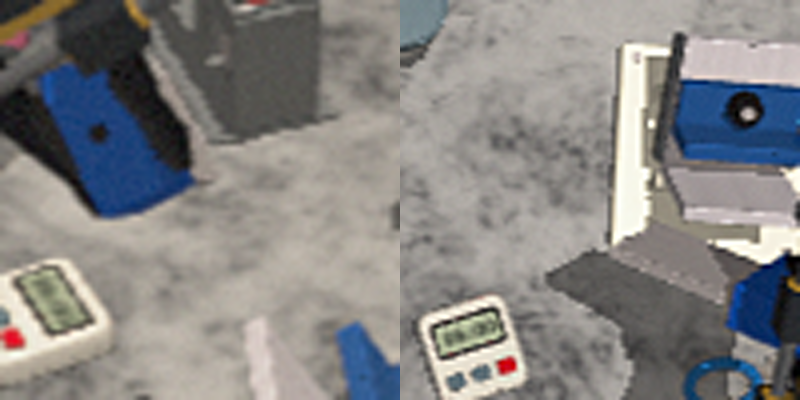

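The top view shows the steel tongue swung towards +y about the pads, pointing to about crop (625,232). The tongue hit the red handle because my lift was too low. I'll quantify the swing angle, then square the gauge against the y = −40 end of the fixed front wall.

```bash
python3 - <<'E'
from job import *; from geo import proj; import cv2
from scipy.optimize import minimize_scalar
s=inslot(SLOT); G=slotR(SLOT[3]); piv=SLOT[:3]+G@(s+[0,0,GZ])
f=vision.grab_frame("top")
# tongue far-end corners seen (crop 650,220 / 610,245)
obs=[np.array([(650-400)/4+300,220/4+150]),np.array([(610-400)/4+300,245/4+150])]
for th in range(0,120,10):
    t=np.radians(th); Q=R.from_rotvec([t,0,0]).as_matrix()
    P=[piv+G@Q@np.array([0,y,-GZ]) for y in(.025,-.025)]; P+= [piv+G@Q@np.array([0,y,-GZ+.08]) for y in(.025,-.025)]
    print(th,np.round(proj(f,np.array(P)),0).tolist())
print(obs, r.get_time())
P=lambda u,v,z:(lambda q:f["pose"][:3,3]+q*(z-f["pose"][2,3])/q[2])(f["pose"][:3,:3]@[(u-f["cx"])/f["fx"],(v-f["cy"])/f["fy"],1])
print("jar",P(469/1.5625,237/1.5625,.076),"timer",P(497/1.5625,370/1.5625,.02))
E
```

```text
0 [[380.0, 205.0], [400.0, 206.0], [388.0, 220.0], [410.0, 222.0]]
10 [[373.0, 205.0], [392.0, 205.0], [386.0, 221.0], [407.0, 221.0]]
20 [[367.0, 206.0], [385.0, 204.0], [385.0, 222.0], [404.0, 220.0]]
30 [[362.0, 208.0], [377.0, 205.0], [385.0, 223.0], [402.0, 219.0]]
40 [[357.0, 210.0], [371.0, 205.0], [385.0, 225.0], [399.0, 219.0]]
50 [[354.0, 213.0], [365.0, 207.0], [386.0, 226.0], [396.0, 219.0]]
60 [[352.0, 216.0], [360.0, 209.0], [387.0, 227.0], [393.0, 219.0]]
70 [[352.0, 220.0], [356.0, 211.0], [389.0, 229.0], [391.0, 219.0]]
80 [[353.0, 224.0], [353.0, 214.0], [391.0, 230.0], [389.0, 220.0]]
90 [[356.0, 229.0], [352.0, 218.0], [393.0, 232.0], [387.0, 220.0]]
100 [[360.0, 233.0], [352.0, 222.0], [396.0, 233.0], [386.0, 221.0]]
110 [[366.0, 237.0], [354.0, 226.0], [399.0, 234.0], [385.0, 222.0]]
[array([362.5, 205. ]), array([352.5 , 211.25])] 5.7333
jar [0.63367863 0.01914183 0.076     ] timer [ 0.40844431 -0.03092097  0.02      ]
```

```bash
python3 - <<'E'
from job import *; import cv2
T=lambda s:print(s,round(r.get_time(),2),np.round(inslot(SLOT),4),np.round(slotR(SLOT[3]).T@r.get_ft_force(),1))
r.servo_line(slot(-.005,-.160,.100)[0],vel=.3); T("side")
r.servo_line(slot(-.005,-.160,.012)[0],vel=.2); T("down")
hand.grab(12); T("grip")
print(r.servo_line(slot(-.005,-.055,.012)[0],vel=.06,until_force=8)); T("push")
hand.grab(40); T("grip"); 
r.servo_line(slot(-.005,-.080,.012)[0],vel=.1); T("back")
o=[]
for n,(x,y,w,h,s) in {"side":(250,195,80,100,5),"top":(360,140,100,125,4)}.items():
    f=vision.grab_frame(n)["frame"]; o.append(cv2.resize(f[y:y+h,x:x+w],(400,500),interpolation=cv2.INTER_CUBIC))
cv2.imwrite("pics/both4.png",np.hstack(o))
E
```

```text
side 6.42 [-0.0056 -0.1594  0.0998] [-1.7  0.  -0.2]
down 7.01 [-0.0049 -0.1584  0.0121] [-1.3 -0.8 -1.2]
grip 7.22 [-0.0044 -0.1603  0.0131] [-1.5  0.5 -0.7]
True
push 7.89 [-0.0049 -0.142   0.0121] [-0.6 -1.6 -1.2]
grip 8.11 [-0.0054 -0.1423  0.0117] [-1.3 -1.4 -1.4]
back 8.88 [ 0.002  -0.0775  0.0128] [17.4  6.3  4.9]
```

View pics/both4.png

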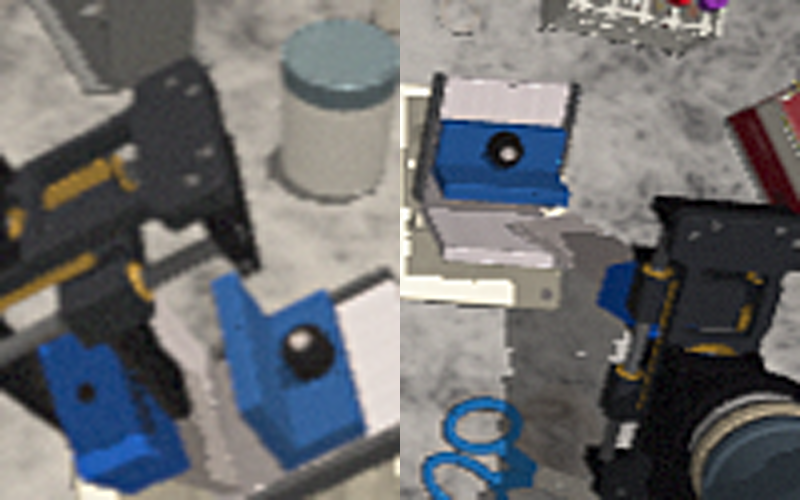

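The squaring push slipped: the tongue slid past the wall end on its inner side, with +17 N along slot x. So the wall lies about 3–5 mm further front than estimated. I'll back off, shift to x = −10 mm with a light grip, and retry.

```bash
python3 - <<'E'
from job import *; import cv2
T=lambda s:print(s,round(r.get_time(),2),np.round(inslot(SLOT),4),np.round(slotR(SLOT[3]).T@r.get_ft_force(),1),np.round(slotR(SLOT[3]).T@r.get_ft_torque(),2))
r.servo_line(slot(.002,-.155,.012)[0],vel=.25); T("back")
r.servo_line(slot(-.010,-.155,.012)[0],vel=.1); hand.grab(8); T("x")
for y in (-.125,-.11,-.095,-.08,-.07,-.062):
    h=r.servo_line(slot(-.010,y,.012)[0],vel=.08,until_force=14); T(f"{y} {h}")
    if h: break
E
```

```text
back 9.43 [ 0.0016 -0.1547  0.0118] [-0.8  1.  -0.6] [-0.04  0.54  0.03]
x 9.92 [-0.0096 -0.1546  0.012 ] [ 0.  -0.6 -0.8] [-0.11  0.5   0.03]
-0.125 False 10.44 [-0.0097 -0.125   0.012 ] [-0.8  0.7 -1.8] [-0.11  0.5   0.1 ]
-0.11 False 10.78 [-0.01   -0.1101  0.012 ] [-1.5 -0.3 -0.8] [-0.11  0.5   0.11]
-0.095 False 11.11 [-0.0099 -0.0951  0.012 ] [-0.6 -0.2 -0.7] [-0.13  0.55  0.06]
-0.08 False 11.44 [-0.0101 -0.0796  0.012 ] [-0.4 -0.7 -1.5] [-0.08  0.52  0.03]
-0.07 False 11.72 [-0.0101 -0.0696  0.012 ] [-2.2 -0.1 -1.3] [-0.03  0.55  0.03]
-0.062 False 11.97 [-0.0101 -0.0617  0.012 ] [-1.4  0.3 -1.4] [-0.1   0.49 -0.  ]
```

```bash
cat > theta.py <<'E'
from job import *; from geo import proj,mask; import cv2,pickle
C=np.array([[a,b,e] for a in(-.014,.014) for b in(-.03,.03) for e in(-.0225,.0225)])
def scan(color="blue",s=SLOT,G=None,off=(0,0,-.003)):
    f0=pickle.load(open("f0.pkl","rb")); G=slotR(s[3]) if G is None else G
    piv=np.array(r.get_eef_pos())+G[:,2]*r.grip_depth; out=[]
    F={n:vision.grab_frame(n) for n in("side","top")}
    for th in range(-20,100,5):
        Q=G@R.from_rotvec([np.radians(th),0,0]).as_matrix(); c=[]
        for n,f in F.items():
            m=mask(f,color)&(1-cv2.dilate(mask(f0[n],color),np.ones((3,3))))
            h=cv2.convexHull(proj(f,piv+(C+np.array(off))@Q.T).astype(np.float32)).round().astype(np.int32)
            z=cv2.fillConvexPoly(np.zeros_like(m),h,1); near=cv2.dilate(z,np.ones((31,31)))
            dark=f["frame"].max(2)<75
            c+= [int((m*near*(1-z)).sum()), int((z*(1-m)*~dark).sum())]
        out.append((th,sum(c),c))
    return out
if __name__=="__main__":
    for o in scan(): print(o)
E
python3 theta.py
```

```text
(-20, 190, [51, 24, 1, 114])
(-15, 205, [50, 31, 2, 122])
(-10, 225, [51, 41, 1, 132])
(-5, 223, [41, 51, 3, 128])
(0, 253, [39, 65, 1, 148])
(5, 281, [53, 73, 1, 154])
(10, 292, [64, 73, 1, 154])
(15, 293, [60, 80, 1, 152])
(20, 291, [56, 78, 1, 156])
(25, 312, [70, 85, 1, 156])
(30, 313, [73, 83, 1, 156])
(35, 298, [87, 72, 1, 138])
(40, 305, [100, 67, 1, 137])
(45, 307, [121, 55, 1, 130])
(50, 278, [105, 51, 1, 121])
(55, 264, [96, 49, 1, 118])
(60, 262, [104, 52, 1, 105])
(65, 234, [86, 56, 1, 91])
(70, 236, [81, 60, 1, 94])
(75, 261, [77, 74, 1, 109])
(80, 279, [80, 77, 1, 121])
(85, 295, [91, 76, 1, 127])
(90, 308, [93, 85, 1, 129])
(95, 314, [97, 81, 1, 135])
```

```bash
python3 - <<'E'
from job import *; import cv2
T=lambda s:print(s,round(r.get_time(),2),np.round(inslot(SLOT),4),np.round(slotR(SLOT[3]).T@r.get_ft_force(),1),np.round(slotR(SLOT[3]).T@r.get_ft_torque(),2))
h=r.servo_line(slot(-.010,-.050,.012)[0],vel=.05,until_force=8); T(h)
# blue handle blob numerics
from geo import mask,proj; import pickle
f0=pickle.load(open("f0.pkl","rb")); piv=np.array(r.get_eef_pos())+slotR(SLOT[3])[:,2]*r.grip_depth
for n in("side","top"):
    f=vision.grab_frame(n); m=mask(f,"blue")&(1-cv2.dilate(mask(f0[n],"blue"),np.ones((3,3))))
    c=proj(f,piv)[0].astype(int); z=np.zeros_like(m); z[c[1]-25:c[1]+25,c[0]-25:c[0]+25]=1; m&=z
    k,l,st,ce=cv2.connectedComponentsWithStats(m); print(n,c,[(st[i].tolist(),np.round(ce[i],1).tolist()) for i in range(1,k) if st[i,4]>8])
    cnt=[np.argwhere(m)[:,::-1].astype(np.int32)]; print(cv2.minAreaRect(cnt[0]))
    G=slotR(SLOT[3]); print([proj(f,piv+G@R.from_rotvec([np.radians(t),0,0]).as_matrix()@np.array([0,0,-.003]))[0].round(1).tolist() for t in (0,)], "z dir px/50mm",(proj(f,piv-G[:,2]*.05)-proj(f,piv))[0].round(1),"y dir",(proj(f,piv+G[:,1]*.05)-proj(f,piv))[0].round(1))
E
```

```text
False 12.46 [-0.0098 -0.0499  0.0121] [ 0.4 -1.3 -0.2] [-0.42  0.44  0.03]
side [266 264] [([253, 253, 24, 35, 529], [263.9, 270.5])]
((263.55999755859375, 269.58001708984375), (35.20000076293945, 19.400001525878906), 53.13010025024414)
[[266.9, 265.8]] z dir px/50mm [12.7 15.1] y dir [ -2.2 -17.2]
top [410 216] [([402, 208, 4, 10, 16], [403.2, 212.1])]
((404.79180908203125, 217.53384399414062), (18.672014236450195, 6.084810256958008), 72.6459732055664)
[[410.1, 216.0]] z dir px/50mm [-5.7 -9.3] y dir [-20.6  -1.6]
```

```bash
python3 - <<'E'
from job import *; import cv2
o=[]
for n,(x,y) in {"side":(238,235),"top":(352,150)}.items():
    f=vision.grab_frame(n)["frame"]; o.append(cv2.resize(f[y:y+90,x:x+60],(400,600),interpolation=cv2.INTER_CUBIC))
cv2.imwrite("pics/both5.png",np.hstack(o))
E
```

```text
(no output)
```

View pics/both5.png

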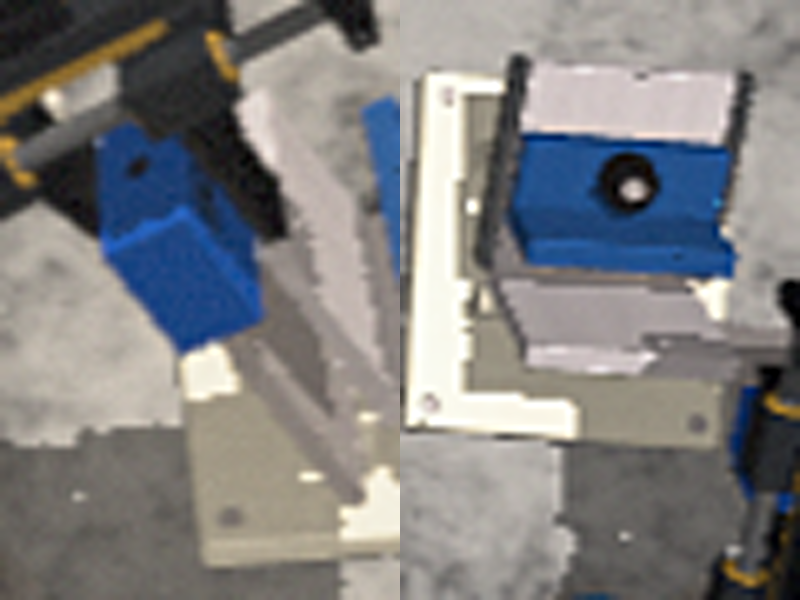

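Now the tongue points down along the slant, nose at crop (360,500), slightly over-rotated at about −10°. That is fine: standing on the slot floor will right it, and I can regrasp there. Next I probe the front wall and the jaw with it.

```bash
python3 - <<'E'
from job import *
from theta import scan
print(sorted(scan(),key=lambda o:o[1])[:4])
G=slotR(SLOT[3])
T=lambda s:print(s,round(r.get_time(),2),np.round(inslot(SLOT),4),np.round(G.T@r.get_ft_force(),1),np.round(G.T@r.get_ft_torque(),2))
hand.grab(40)
r.servo_line(slot(-.010,-.066,.012)[0],vel=.15); T("off")
r.servo_line(slot(-.010,-.066,.095)[0],vel=.3)
r.servo_line(slot(.010,0,.095)[0],vel=.3); T("over")
r.servo_line(slot(.010,0,.062)[0],vel=.15); T("z62")
h=r.servo_line(slot(-.012,0,.062)[0],vel=.03,until_force=5); T(f"wall {h}")
E
```

```text
[(-20, 223, [57, 42, 1, 123]), (-15, 260, [74, 45, 1, 140]), (-10, 261, [51, 64, 1, 145]), (70, 271, [96, 68, 0, 107])]
off 13.23 [-0.0101 -0.0658  0.0119] [-1.1  0.3 -1.1] [-0.08  0.55 -0.01]
over 14.07 [0.0092 0.0024 0.0937] [-1.1 -0.5 -1. ] [-0.12  0.49  0.  ]
z62 14.44 [ 0.0093 -0.0004  0.061 ] [-0.7 -0.9 -1.1] [-0.04  0.5   0.04]
wall True 14.88 [ 0.002  -0.0006  0.0626] [ 0.8 -0.3  6.1] [ 0.05 -0.05  0.09]
```

```bash
python3 - <<'E'
from job import *
G=slotR(SLOT[3])
T=lambda s:print(s,round(r.get_time(),2),np.round(inslot(SLOT),4),np.round(G.T@r.get_ft_force(),1),np.round(G.T@r.get_ft_torque(),2))
r.servo_line(slot(.005,0,.062)[0],vel=.08); T("off")
r.servo_line(slot(.005,0,.050)[0],vel=.08); T("z50")
h=r.servo_line(slot(.005,0,.010)[0],vel=.08,until_force=7); T(f"z10 {h}")
if not h:
    h=r.servo_line(slot(.005,0,-.010)[0],vel=.04,until_force=6); T(f"bottom {h}")
E
```

```text
off 15.12 [ 0.0051 -0.0001  0.0623] [ 0.7 -0.4 -0.5] [-0.08  0.51  0.01]
z50 15.43 [0.0049 0.0001 0.0498] [ 0.2 -0.4 -1.4] [-0.06  0.29  0.08]
z10 False 16.07 [0.0049 0.0001 0.0102] [-0.9 -0.3 -1.5] [-0.07  0.38  0.02]
bottom True 16.52 [ 0.0049 -0.0001 -0.0065] [-0.3 -0.8  6.3] [-0.15  0.11  0.03]
```

```bash
python3 - <<'E'
from job import *
G=slotR(SLOT[3])
T=lambda s:print(s,round(r.get_time(),2),np.round(inslot(SLOT),4),np.round(G.T@r.get_ft_force(),1),np.round(G.T@r.get_ft_torque(),2))
hand.release(); T("rel")
r.servo_line(slot(.0015,0,-.0065)[0],vel=.08); r.wait(.1); T("x")
hand.grab(40); T("grab"); print(r.get_gripper_width()*87)
r.servo_line(slot(.0015,0,-.0025)[0],vel=.05); T("lift4")
h=r.servo_line(slot(-.008,0,-.0025)[0],vel=.02,until_force=6); T(f"wall {h}")
r.servo_line(slot(.003,0,-.0025)[0],vel=.06); T("mid")
h=r.servo_line(slot(.022,0,-.0025)[0],vel=.025,until_force=6); T(f"jaw {h}")
E
```

```text
rel 17.7 [ 0.0043  0.0002 -0.0072] [0.4 0.8 0.1] [-0.09  0.32  0.  ]
x 18.05 [ 0.0016 -0.     -0.0065] [ 0.7 -0.6  0.8] [-0.05  0.38  0.02]
grab 19.05 [ 0.0045 -0.0002 -0.0065] [6.2 1.8 0.3] [ 0.19 -0.86  0.1 ]
27.95855059608859
lift4 19.3 [ 0.0045 -0.0006 -0.0024] [7.7 1.5 1.2] [ 0.1  -0.99  0.13]
wall True 19.57 [ 0.0045 -0.0006 -0.0025] [ 1.1 -0.3 -0.1] [-0.06  0.13  0.06]
mid 19.82 [ 0.0044 -0.0006 -0.0026] [ 5.6  0.8 -0.7] [-0.07 -0.69  0.06]
jaw True 20.15 [ 0.0048  0.0002 -0.0027] [-1.4 -0.2 -1.1] [-0.12  0.51  0.02]
```

```bash
python3 - <<'E'
from job import *
G=slotR(SLOT[3])
T=lambda s:print(s,round(r.get_time(),2),np.round(inslot(SLOT),4),np.round(G.T@r.get_ft_force(),1),np.round(G.T@r.get_ft_torque(),2))
r.servo_line(slot(.0065,0,-.0025)[0],vel=.03); T("free")
h=r.servo_line(slot(.024,0,-.0025)[0],vel=.03,until_force=6); T(f"jaw {h}")
r.servo_line(slot(.0075,0,-.0025)[0],vel=.06); T("free")
h=r.servo_line(slot(.000,0,-.0025)[0],vel=.02,until_force=6); T(f"wall {h}")
E
```

```text
free 20.4 [ 0.0055  0.0004 -0.0026] [-0.5  1.2 -1.1] [-0.03  0.55  0.04]
jaw True 20.86 [ 0.017   0.0006 -0.0027] [-1.3 -0.  -2.1] [-0.02  0.51  0.05]
free 21.17 [ 0.0072  0.0001 -0.0026] [-1.1 -0.  -1.1] [-0.1   0.44 -0.01]
wall True 21.48 [ 0.0046 -0.0003 -0.0027] [ 2.  -0.4  0.4] [-0.04 -0.04  0.09]
```

```bash
cat > yoff.py <<'E'
from job import *; from geo import proj,mask; import cv2,pickle
C=np.array([[a,b,e] for a in(-.014,.014) for b in(-.03,.03) for e in(-.0225,.0225)])
def scan(color,G,F=None):
    f0=pickle.load(open("f0.pkl","rb")); piv=np.array(r.get_eef_pos())+G[:,2]*r.grip_depth; out=[]
    for n in("side","top"):
        f=vision.grab_frame(n); m=mask(f,color)&(1-cv2.dilate(mask(f0[n],color),np.ones((3,3)))); dark=f["frame"].max(2)<75
        for y in range(-26,27,2):
          for z in (-8,-3,2):
            h=cv2.convexHull(proj(f,piv+(C+[0,y/1e3,z/1e3])@G.T).astype(np.float32)).round().astype(np.int32)
            k=cv2.fillConvexPoly(np.zeros_like(m),h,1); near=cv2.dilate(k,np.ones((41,41)))
            out.append((int((m*near*(1-k)).sum())+int((k*(1-m)*~dark).sum()),y,z,n,int(m.sum())))
    return out
E
python3 - <<'E'
from job import *; from yoff import scan
G=slotR(SLOT[3])
r.servo_line(slot(.0108,0,-.0025)[0],vel=.06)
r.servo_line(slot(.0108,0,.095)[0],vel=.25); r.wait(.1)
print(r.get_time(),inslot(SLOT))
o=scan("blue",G)
for n in("side","top"): print(n,sorted(q for q in o if q[3]==n)[:6])
E
```

```text
22.4833 [0.01022129 0.00031186 0.09416039]
side [(98, -6, 2, 'side', 554), (100, -4, 2, 'side', 554), (105, -8, 2, 'side', 554), (105, -2, 2, 'side', 554), (108, 0, 2, 'side', 554), (121, -10, 2, 'side', 554)]
top [(51, -20, -3, 'top', 33), (51, -18, 2, 'top', 33), (53, -18, -3, 'top', 33), (54, -22, -3, 'top', 33), (54, -20, 2, 'top', 33), (55, -22, -8, 'top', 33)]
```

```bash
python3 - <<'E'
from job import *; from yoff import C; from geo import proj,mask; import cv2,pickle
f0=pickle.load(open("f0.pkl","rb")); G=slotR(SLOT[3]); piv=np.array(r.get_eef_pos())+G[:,2]*r.grip_depth
for n in("side","top"):
    f=vision.grab_frame(n); m=mask(f,"blue")&(1-cv2.dilate(mask(f0[n],"blue"),np.ones((3,3))))
    c=proj(f,piv)[0].astype(int); z=np.zeros_like(m); z[c[1]-32:c[1]+33,c[0]-32:c[0]+33]=1; m&=z
    k,l,st,ce=cv2.connectedComponentsWithStats(m); print(n,c,[st[i].tolist() for i in range(1,k) if st[i,4]>5])
    p=np.argwhere(m)[:,::-1]; print("min",p.min(0),"max",p.max(0), "argmaxrow",p[p[:,1].argmax()],"argmaxcol",p[p[:,0].argmax()])
    for y in(-20,-10,0):
        q=proj(f,piv+(C+[0,y/1e3,-.001])@G.T); print(y,"min",q.min(0).round(1),"max",q.max(0).round(1),"argmaxrow",q[q[:,1].argmax()].round(1),"argmaxcol",q[q[:,0].argmax()].round(1))
E
```

```text
side [251 216] [[237, 203, 25, 35, 548]]
min [237 203] max [261 237] argmaxrow [249 237] argmaxcol [261 222]
-20 min [238.9 202.8] max [265.9 244.6] argmaxrow [253.  244.6] argmaxcol [265.9 238. ]
-10 min [238.7 199.8] max [265.5 241.1] argmaxrow [252.7 241.1] argmaxcol [265.5 234.6]
0 min [238.5 196.8] max [265.  237.6] argmaxrow [252.4 237.6] argmaxcol [265.  231.2]
top [400 224] [[393, 215, 3, 3, 7], [398, 233, 2, 3, 6]]
min [372 215] max [420 253] argmaxrow [380 253] argmaxcol [420 235]
-20 min [392.1 213.6] max [427.7 236.4] argmaxrow [424.6 236.4] argmaxcol [427.7 225.4]
-10 min [387.8 213.2] max [423.  236.1] argmaxrow [420.  236.1] argmaxcol [423. 225.]
0 min [383.4 212.9] max [418.4 235.7] argmaxrow [415.5 235.7] argmaxcol [418.4 224.6]
```

```bash
python3 - <<'E'
from job import *; from geo import proj; import pickle
f0=pickle.load(open("f0.pkl","rb"))["top"]["frame"]; f=vision.grab_frame("top"); g=f["frame"]
G=slotR(SLOT[3]); piv=np.array(r.get_eef_pos())+G[:,2]*r.grip_depth
for z in (-.1055,-.09,-.07,-.05): print(z,[proj(f,piv+G@np.array([0,y,z]))[0].round(1).tolist() for y in(-.025,.025)])
for row in (203,205,207,209,211,213): 
    print(row,"now",g[row,372:420:2].mean(1).astype(int).tolist()); print("    was",f0[row,372:420:2].mean(1).astype(int).tolist())
E
```

```text
-0.1055 [[399.3, 204.1], [379.0, 202.6]]
-0.09 [[401.0, 207.0], [380.4, 205.4]]
-0.07 [[403.3, 210.7], [382.3, 209.1]]
-0.05 [[405.6, 214.7], [384.2, 213.0]]
203 now [201, 185, 187, 188, 189, 195, 195, 196, 219, 214, 203, 197, 182, 107, 9, 22, 30, 29, 36, 35, 37, 34, 33, 36]
    was [187, 173, 175, 175, 178, 183, 183, 182, 202, 207, 188, 183, 162, 161, 127, 132, 162, 160, 160, 144, 125, 134, 126, 126]
205 now [137, 135, 157, 179, 205, 223, 133, 174, 137, 113, 123, 117, 122, 138, 1, 14, 39, 42, 46, 43, 44, 60, 49, 51]
    was [127, 125, 149, 167, 191, 208, 173, 178, 177, 177, 176, 176, 176, 173, 187, 166, 150, 154, 156, 151, 147, 129, 130, 135]
207 now [133, 131, 133, 136, 130, 132, 134, 136, 120, 127, 129, 130, 127, 132, 67, 18, 38, 41, 39, 44, 36, 87, 36, 43]
    was [125, 125, 125, 126, 121, 121, 125, 125, 123, 223, 236, 234, 233, 197, 165, 153, 155, 162, 160, 155, 149, 134, 145, 155]
209 now [132, 134, 134, 138, 137, 136, 132, 152, 135, 82, 84, 88, 87, 91, 41, 21, 44, 44, 92, 40, 40, 38, 43, 41]
    was [130, 133, 130, 116, 133, 132, 132, 136, 115, 215, 229, 229, 229, 233, 161, 149, 154, 152, 157, 164, 165, 136, 147, 149]
211 now [253, 130, 136, 135, 136, 137, 134, 125, 137, 101, 84, 93, 38, 51, 37, 26, 42, 40, 30, 42, 44, 39, 42, 38]
    was [233, 234, 234, 237, 232, 230, 231, 233, 240, 233, 226, 229, 232, 237, 150, 158, 160, 156, 156, 157, 165, 161, 150, 140]
213 now [124, 134, 138, 138, 137, 137, 138, 137, 136, 121, 77, 98, 8, 26, 42, 35, 39, 41, 40, 41, 38, 39, 38, 44]
    was [233, 234, 233, 232, 229, 228, 230, 229, 230, 229, 227, 234, 175, 231, 150, 152, 154, 163, 158, 161, 161, 163, 159, 134]
```

Top view numerics put the left tongue edge about 7 px right of prediction. So the gauge sits about −17 mm (y) in the pads and slightly high, matching the tip-over about its nose corner. I'll compensate when racking it, and travel higher this time.

```bash
cat >> job.py <<'E'
def rackp(k,dy=0.,up=0.,dx=0.):
    G=rackR(); return tool(np.array([RACK[0],RACK[1],.005+up])+G@[dx,.085*k+dy,0],G)
def T(s,G=None):
    G=rackR() if G is None else G
    print(s,round(r.get_time(),2),np.round(r.get_eef_pos(),4),np.round(G.T@r.get_ft_force(),1),np.round(G.T@r.get_ft_torque(),2),flush=True)
E
python3 - <<'E'
from job import *
r.servo_line(slot(.0108,0,.14)[0],vel=.3)
r.movep(*rackp(0,.017,.16)); T("above")
r.servo_line(rackp(0,.017,.092)[0],vel=.3)
h=r.servo_line(rackp(0,.017,.04)[0],vel=.1,until_force=6); T(f"in {h}")
if not h:
    h=r.servo_line(rackp(0,.017,-.03)[0],vel=.08,until_force=6); T(f"down {h}")
print("tip z implied",r.get_eef_pos()[2]-GZ+r.grip_depth)
E
```

```text
above 24.7 [0.5308 0.2534 0.251 ] [ 0.5 -0.4 -2. ] [-0.05  0.02  0.03]
in False 25.74 [0.5316 0.2545 0.1327] [-0.1  0.6 -2.2] [0.11 0.11 0.01]
down True 26.35 [0.5309 0.2544 0.0854] [0.1 0.7 5.4] [-0.02  0.04 -0.04]
tip z implied -0.001371091867311998
```

```bash
python3 - <<'E'
from job import *
hand.release(); T("rel")
r.servo_line(rackp(1)[0],vel=.25); T("at yellow")
hand.grab(40); T("grab"); print(r.get_gripper_width()*87)
r.servo_line(rackp(1,0,.15)[0],vel=.35); T("up")
r.movep(*slot(.0107,0,.14)); G=slotR(SLOT[3]); T("pre",G)
r.servo_line(slot(.0107,0,.075)[0],vel=.3); print(inslot(SLOT))
h=r.servo_line(slot(.0107,0,.010)[0],vel=.12,until_force=8); T(f"z10 {h}",G); print(inslot(SLOT))
if not h:
    h=r.servo_line(slot(.0107,0,-.010)[0],vel=.04,until_force=7); T(f"bottom {h}",G); print(inslot(SLOT))
E
```

```text
rel 27.52 [0.5304 0.2543 0.0853] [-0.5  0.1 -0.3] [-0.07  0.03  0.02]
at yellow 27.95 [0.5185 0.3219 0.0918] [-0.4  0.7  0.1] [-0.07  0.04  0.03]
grab 28.94 [0.5189 0.3212 0.0918] [ 0.7 -0.6 -0.2] [-0.11  0.03  0.04]
27.916917379481255
up 29.52 [0.5183 0.321  0.2422] [-0.6 -0.4 -3.2] [-0.07  0.07  0.07]
pre 31.39 [ 0.4262 -0.1872  0.2446] [-0.7 -0.2 -1.9] [-0.04  0.59  0.1 ]
[0.01032353 0.00130146 0.07427931]
z10 False 32.46 [ 0.4908 -0.1933  0.1334] [-0.6 -0.  -0.9] [-0.13  0.56  0.09]
[ 0.01135046 -0.00019318  0.01098305]
bottom True 32.8 [ 0.4955 -0.1939  0.1252] [ 0.2 -0.2  1. ] [-0.1   0.3   0.08]
[ 0.01141494 -0.00039482  0.00151441]
```

```bash
python3 - <<'E'
from job import *
G=slotR(SLOT[3])
h=r.servo_line(slot(.0107,0,-.008)[0],vel=.04,until_force=8); T(f"bottom {h}",G); print(inslot(SLOT))
r.servo_line(slot(.0107,0,.0)[0],vel=.08)
r.servo_line(slot(.0107,0,.14)[0],vel=.35); T("out",G)
r.movep(*rackp(1,0,.16)); T("above")
r.servo_line(rackp(1,0,.092)[0],vel=.3)
h=r.servo_line(rackp(1,0,.03)[0],vel=.12,until_force=8); T(f"in {h}")
if not h:
    h=r.servo_line(rackp(1,0,-.02)[0],vel=.08,until_force=6); T(f"down {h}")
print("tip z implied",r.get_eef_pos()[2]-GZ+r.grip_depth)
E
```

```text
bottom True 33.01 [ 0.4966 -0.1939  0.1233] [ 0.3 -0.5  2. ] [-0.08  0.22  0.  ]
[ 0.01133995 -0.00022306 -0.00066152]
out 34.08 [ 0.4258 -0.1873  0.2443] [-1.4  0.6 -0.8] [-0.04  0.56  0.02]
above 35.96 [0.519  0.3201 0.2513] [-0.4 -0.1 -1.6] [-0.05  0.07 -0.03]
in True 36.67 [0.5182 0.3208 0.1589] [-0.6  0.5 -2.4] [-0.03  0.12  0.01]
tip z implied 0.07210945154023174
```

```bash
python3 - <<'E'
from job import *
h=r.servo_line(rackp(1,0,.03)[0],vel=.08,until_force=10); T(f"in {h}"); print("tip z",r.get_eef_pos()[2]-GZ+r.grip_depth)
if not h:
    h=r.servo_line(rackp(1,0,-.02)[0],vel=.08,until_force=6); T(f"down {h}")
    z=r.get_eef_pos()[2]-GZ+r.grip_depth; print("tip z implied",z)
    if z<.0085:
        hand.release(); T("rel")
        r.servo_line(rackp(1,0,.06)[0],vel=.3); T("up")
E
```

```text
in False 37.29 [0.5191 0.3212 0.1218] [ 0.8  0.3 -1.8] [-0.06  0.01  0.01]
tip z 0.034994655486358835
down True 37.76 [0.5189 0.3212 0.0875] [-0.2 -0.2 -2. ] [-0.02  0.01  0.03]
tip z implied 0.0006945157750802636
rel 38.93 [0.5187 0.3211 0.0885] [0.  0.4 0.4] [-0.07  0.04  0.01]
up 39.29 [0.5201 0.3216 0.1538] [-1.1 -0.5 -0.4] [-0.03  0.08 -0.01]
```

```bash
python3 - <<'E'
from job import *; from geo import mask; import cv2
f=vision.grab_frame("side"); 
def cen(n,f,roi):
    for c in ("yellow","blue","red"):
        m=mask(f,c); z=np.zeros_like(m); x,y,w,h=roi; z[y:y+h,x:x+w]=m[y:y+h,x:x+w]
        k,l,st,ce=cv2.connectedComponentsWithStats(z)
        if k<2: print(n,c,None); continue
        i=1+np.argmax(st[1:,4]); print(n,c,ce[i].round(1),st[i])
cen("side",f,(240,125,50,65)); f=vision.grab_frame("top"); cen("top",f,(160,165,110,50))
E
```

```text
side yellow [252.5 140.7] [247 132  14  22 180]
side blue [262.7 154.2] [256 143  15  24 238]
side red [275.5 172.2] [267 160  17  25 322]
top yellow [192.  193.2] [187 187  11  14 116]
top blue [215.  188.5] [203 181  25  16 274]
top red [253.9 181.3] [242 174  25  16 263]
```

Red has shifted about 5 px (−y), so it is probably leaning a little in its place from the earlier bump. I'll grasp it there; standing on the slot floor will right it.

```bash
python3 - <<'E'
from job import *
r.movep(*rackp(-1,-.008,.06)); T("above red")
r.servo_line(rackp(-1,-.008,.002)[0],vel=.25)
hand.grab(45); T("grab"); print(r.get_gripper_width()*87)
r.servo_line(rackp(-1,-.008,.15)[0],vel=.25); T("up")
r.movep(*slot(.0105,0,.14)); G=slotR(SLOT[3]); T("pre",G)
r.servo_line(slot(.0105,0,.085)[0],vel=.3); print(inslot(SLOT))
h=r.servo_line(slot(.0105,0,.030)[0],vel=.08,until_force=9); T(f"z30 {h}",G); print(inslot(SLOT))
if not h:
    h=r.servo_line(slot(.0105,0,-.010)[0],vel=.05,until_force=8); T(f"bottom {h}",G); print(inslot(SLOT))
E
```

```text
above red 40.13 [0.5501 0.1465 0.1512] [-0.8  0.4 -0.2] [-0.05  0.08 -0.02]
grab 41.51 [0.5504 0.1459 0.0937] [0.3 0.5 1.1] [-0.08  0.12  0.02]
27.550528293915853
up 42.25 [0.5493 0.1459 0.2405] [-0.8 -0.2 -2.9] [-0.1   0.08  0.04]
pre 43.59 [ 0.426  -0.1872  0.2443] [-1.9  0.2 -2.2] [-0.07  0.61  0.11]
[0.01032338 0.00146236 0.08378353]
z30 False 44.77 [ 0.4806 -0.1924  0.1502] [-0.9  0.  -1.3] [-0.06  0.62  0.06]
[ 0.01094912 -0.00014694  0.03061008]
bottom True 45.34 [ 0.494  -0.1937  0.126 ] [ 0.2 -0.3  0.6] [-0.08  0.3   0.07]
[ 0.01053746 -0.00029775  0.00296854]
```

```bash
python3 - <<'E'
from job import *
G=slotR(SLOT[3])
h=r.servo_line(slot(.0105,0,-.012)[0],vel=.04,until_force=9); T(f"bottom {h}",G); print(inslot(SLOT))
r.servo_line(slot(.0105,0,inslot(SLOT)[2]+.001)[0],vel=.05)
hand.release(); r.wait(.3); T("rel",G)
r.servo_line(slot(.0105,0,.10)[0],vel=.25); T("clear",G)
r.movep(*slot(.0105,-.02,.22)) if solver.ik(*slot(.0105,-.02,.22)) is not None else None
r.set_joints([.99,.527,1.433,0,1.181,-.178]); print(r.get_time())
from geo import proj,mask; import cv2,pickle
from scipy.optimize import least_squares
C=np.array([[a,b,e] for a in(-.014,.014) for b in(-.03,.03) for e in(-.0225,.0225)])
F={n:vision.grab_frame(n) for n in("side","top")}; pickle.dump(F,open("f1.pkl","wb"))
def comp(m,roi):
    z=np.zeros_like(m); x,y,w,h=roi; z[y:y+h,x:x+w]=m[y:y+h,x:x+w]; k,l,st,ce=cv2.connectedComponentsWithStats(z); i=1+np.argmax(st[1:,4]); return ce[i],st[i]
for n,roi in (("side",(240,125,50,65)),("top",(160,165,110,50))):
    for c in("yellow","blue"): print(n,c,*comp(mask(F[n],c),roi))
obs={n:comp(mask(F[n],"red"),roi) for n,roi in (("side",(230,190,100,110)),("top",(340,150,90,90)))}; print(obs)
def pr(n,p):
    Q=G@R.from_rotvec([p[2],0,0]).as_matrix(); h=proj(F[n],SLOT[:3]+G@[p[0],p[1],0]+(C+[0,0,.1025])@Q.T)
    M=cv2.moments(cv2.convexHull(h.astype(np.float32))); return np.array([M["m10"]/M["m00"],M["m01"]/M["m00"]]),h.min(0).round(1),np.ptp(h,0).round(1),M["m00"]
for y in(-.01,0,.01): print(y,[pr(n,[.0095,y,0]) for n in F])
E
```

```text
bottom True 45.55 [ 0.4942 -0.1935  0.1257] [ 0.2 -1.   5.7] [-0.14  0.2   0.05]
[ 0.01049206 -0.00011097  0.0026487 ]
rel 47.27 [ 0.4937 -0.1934  0.1266] [ 0.3 -0.3 -0.1] [-0.08  0.36  0.05]
clear 47.88 [ 0.4459 -0.1895  0.2101] [-0.5  0.2 -0. ] [-0.11  0.37  0.02]
51.2417
side yellow [252.70588235 140.34759358] [247 131  14  23 187]
side blue [263.25769231 154.95      ] [256 143  15  24 260]
top yellow [183.87666667 194.37666667] [170 187  28  16 300]
top blue [215.02592593 188.37407407] [203 181  25  16 270]
{'side': (array([275.31282953, 250.16344464]), array([264, 232,  24,  37, 569], dtype=int32)), 'top': (array([392.17817372, 205.10467706]), array([378, 196,  30,  19, 449], dtype=int32))}
-0.01 [(array([276.28265248, 251.97030628]), array([263.5, 231.9]), array([26.2, 39.8]), 667.5728969546035), (array([394.36289499, 205.64080753]), array([378.7, 195.5]), array([31.6, 20.3]), 515.2808930624742)]
0 [(array([275.76081481, 248.65674297]), array([263.1, 228.8]), array([25.9, 39.3]), 653.1591070014983), (array([390.26271346, 205.33001272]), array([374.7, 195.2]), array([31.4, 20.3]), 512.7972906478681)]
0.01 [(array([275.24819762, 245.40187713]), array([262.7, 225.8]), array([25.7, 38.9]), 639.1937490804121), (array([386.16457539, 205.01937086]), array([370.8, 194.9]), array([31.1, 20.3]), 510.317075249739)]
```

```bash
python3 - <<'E'
import pickle,cv2,numpy as np
a=pickle.load(open("f0.pkl","rb"))["top"]["frame"].astype(int);b=pickle.load(open("f1.pkl","rb"))["top"]["frame"].astype(int)
d=[np.abs(a-b).max(2)[y:y+36,x:x+36].mean().round(1) for x,y in((282,134),(300,218))]; print("jar,timer diff",d)
if max(d)<12:
    from rig import r; r.sign_off(); print("signed", r.get_time())
E
```

```text
jar,timer diff [np.float64(2.6), np.float64(2.6)]
the job is handed in; nothing more can be done
the job is handed in; nothing more can be done
```

I handed the job in just after 51 s: the red (thick) gauge stands fully in the opening and let go, blue and yellow are back in the rack, and jar and timer are undisturbed; early on the blue gauge bumped the red one, swung in the gripper, and was straightened against the holder wall.

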